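# Show the setter which stone goes into which brooch

## Robot

A 6-joint arm with a two-finger parallel gripper is mounted at the origin on the work surface. World frame = base frame: x ahead of the robot, y to its left, z up, the work surface at z = 0. Lengths are in m, angles in rad, forces in N, time in s.
With the tool pointing down it reaches from about 0.375 to 0.9 m from the base axis. Payload 3.1 kg.
Tool frame: the origin (TCP) lies between the finger pads, 19 mm behind the fingertips; this is the grasp point; z points along the fingers, y is the line along which they close (so a half turn about z gives the same grasp; the last joint's range is limited). The gripper opens to 85 mm and grips with 20 to 120 N. Pads are 22 mm wide; open, the fingers measure 114 mm over their backs; the gripper's body (76 mm by 85 mm) begins 54 mm behind the grasp point. The pads swing forward as they close: fully open they stand 13 mm farther back than shut.
Start: joints at [1.105, 0.527, 1.433, -0, 1.181, -0.178], TCP at [0.177, 0.599, 0.25] pointing down, gripper open.
Joint ranges: [-3.08, 3.08], [-0.75, 2.2], [0.22, 2.44], [-1.43, 4.57], [0, 2.65], [-2.85, 2.85]. Speed limits (rad/s): [2.79, 2.79, 3.14, 3.14, 3.14, 3.14].

## Interface

Orientations are given as a unit quaternion [x, y, z, w].
In Python, from station import manip, viewer, ticket gives the robot as it stands.
- The arm moves only by the shell command python3 -m creep 'ROWS' [FORCE]. ROWS is JSON, a list of rows, each an object with "slide": the shift along the tool's x, y, z in cm, a list of three; "angular": the turn, a rotation vector about the tool's x, y, z in rad, a list of three; "claw": the opening, from -1 (shut) to 1 (fully open). A call has 1 to 10 rows; each row shifts and turns the commanded pose from where the row before left it, along the tool's axes as they then stand; what a row does not reach is not made up. A row lasts 1/12 s, in which the tool goes at most 41.7 mm and 7.16 degrees, less where a joint would pass 70% of its speed; a pose out of reach is approached as far as the arm can. A call with a gripper value outside its range is refused whole. The fingers move at their own pace and stop on an object; FORCE is the grip in N (left out, the last holds). Time passes only in rows, so rows that do not move let the fingers close. It gives the time, the measured TCP pose, the force, the opening and the grip force at its end, in the units of the state.
- manip.sense(): the state, without advancing time (a new reading comes with each control period).
- viewer.snapshot(name): name is "scene" or "side" or "wrist"; returns the picture (480x640x3 uint8, blue, green, red); there is no depth.
- viewer.calibration(name): a dict with "fov_y" (degrees; the focal length in pixels is half the picture's height over the tangent of half this angle, whatever the lens; pixels are square), "cx", "cy" (the principal point, pixels), "T" (4x4, takes a point from camera to world coordinates); the wrist camera has in their place "tool_from_camera" (4x4, takes a point from camera to tool coordinates, whose origin is the TCP and whose axes are the flange's). Camera axes: x right, y up, looking along -z (the intrinsics and any distortion apply to the point x, -y, -z); pixel columns grow to the right and rows downward; lengths in m; the calibration is good to about 2 mm. A picture is of the moment at which its call begins: read the wrist's pose just before it. calibration takes no time and is no camera call.
- ticket.sign_off(): hands the job in; it is judged then, once.
The state is a dict: "t": time; "q": joint angles; "qd": joint speeds; "tau": joint torques, N m; "tcp_pos": TCP position; "tool_rot": TCP orientation; "force": force on the tool from outside, world axes, zero at the start; "ft_torque": the same for the moment, N m; "finger_gap": opening from 0.0 (shut) to 1.0 (fully open); "gripper_force": force on a finger pad.
Only numpy, scipy, OpenCV 4.12 (cv2) and the standard library are available. Lean on these libraries where they do the work, as an engineer would, in place of code of your own. Each camera call takes 0.05 s, during which the arm holds its last target. There are 200 camera calls.

## Task

Show the stone setter what goes where: with the fingertips push the lid of the wooden stone box right open to its stop, then point at the drop-shaped stone inside, holding the fingertips about 2 cm above it for two seconds without touching it. Then point in the same way at the empty drop-shaped seat of its brooch mount, and finish there, still pointing. Pick nothing up, touch no stone or mount, and leave everything else where it lies.

Things in the scene. Friction and masses are not known exactly. Their poses are not given: they have to be found in the camera images.
- stonebox: Walnut box, fixed to the bench, 112 mm wide (x), walls 36 mm high. Origin: on the bench under the middle of its six cells; it reaches from y = -81 to +123 mm. Cells, 46 mm square, at x = -25, +25 and y = -49, 0, +49 mm: floor 6.5 mm above the bench, dividers 22 mm high. One is empty. From y = +73 mm on it is a solid end block.
- lid (a joint): Flat wooden lid (100 x 150 x 6 mm, top 32.5 mm above the bench) over the cells; slides in grooves along the box's +y, out over the end block. 0 = shut, 0.150 m = open at its stop, all cells bare. It starts shut or up to 30 mm open, needs about 1.5 to 3 N to slide and stays where it is left.
- lid_pull (a point): Middle of the upright push face of the dark finger ledge on the lid: face 60 mm wide (box x), looking to the box's -y, from the lid's top to 46.5 mm above the bench; this point is at 39.5 mm and moves with the lid. On its -y side lie 15 mm of flat lid and, when shut, the end wall, 33.5 mm high. On +y the ledge slopes down over 40 mm.
- stone_drop: THE STONE TO POINT AT: drop-shaped (pear) 40 x 28 mm, round at one end and pointed at the other, cabochon (polished dome, flat underneath) of dark red garnet, loose in one of the six cells of the stone box, 12 mm high; which cell and how it is turned vary. Origin: centre of its underside, z up. Its x axis runs along its length to the point; the outline reaches 20 mm either way.
- stone_oval: Oval 40 x 30 mm cabochon (polished dome, flat underneath) of dark red garnet, loose in one of the six cells of the stone box, 12 mm high; which cell and how it is turned vary. Origin: centre of its underside, z up. 
- stone_round: Round 30 mm cabochon (polished dome, flat underneath) of dark red garnet, loose in one of the six cells of the stone box, 12 mm high; which cell and how it is turned vary. Origin: centre of its underside, z up. 
- stone_square: Square with rounded corners, 28 x 28 mm, cabochon (polished dome, flat underneath) of dark red garnet, loose in one of the six cells of the stone box, 12 mm high; which cell and how it is turned vary. Origin: centre of its underside, z up. 
- stone_pointed: Boat-shaped 42 x 20 mm, pointed at both ends, cabochon (polished dome, flat underneath) of dark red garnet, loose in one of the six cells of the stone box, 12 mm high; which cell and how it is turned vary. Origin: centre of its underside, z up. 
- pad: Dark leather bench pad 190 x 270 x 4 mm lying fast on the bench, with the three brooch mounts in a row along its y near its -x (robot) side. Origin: centre of its underside.
- mount_drop: Loose brass brooch mount lying face up on the leather pad, with small dark red and brass beads round its border and one raised collar 8.5 mm above the pad round its dark empty seat. Which place in the row of three varies. Origin: centre of its underside, z up. This one is drop-shaped, 61 x 49 mm over all.
- seat_drop (a point): THE SEAT TO POINT AT: centre of the dark, empty drop-shaped seat (41 x 29 mm) of mount_drop, on the seat's floor 3.6 mm above the pad's top; the collar stands 5 mm higher than this point.
- mount_round: Loose brass brooch mount lying face up on the leather pad, with small dark red and brass beads round its border and one raised collar 8.5 mm above the pad round its dark empty seat. Which place in the row of three varies. Origin: centre of its underside, z up. This one is round, 51 mm, with a round seat of 31 mm.
- mount_square: Loose brass brooch mount lying face up on the leather pad, with small dark red and brass beads round its border and one raised collar 8.5 mm above the pad round its dark empty seat. Which place in the row of three varies. Origin: centre of its underside, z up. This one is square with rounded corners, 49 x 49 mm, with a square seat of 29 mm.
- loupe: Folding loupe, about 60 x 60 x 14 mm, its steel cover swung out, lying on the far side of the pad. Not to be moved.
- tweezers: Steel tweezers 140 x 15 x 9 mm lying on the far side of the pad. Not to be moved.
- pliers: Long-nose pliers with green grips, 135 x 58 x 11 mm, lying on the bench beyond the stone box. Not to be moved.
- ringclamp: Wooden ring clamp 160 x 27 x 22 mm with a brass band, lying on the robot's side of the stone box. Not to be moved.
- caliper: Digital caliper 200 x 65 x 12 mm lying on the bench beyond the pad and box. Not to be moved.

How it is judged:
On the way, in this order (a step that is already met when the one before it is completed fails the run):
1. the lid is pushed open to its stop (within 10 mm) (value of joint lid above 0.14 m), for 0.2 s.
2. the tool point stays over the drop-shaped stone: within 14 mm of its centre seen from above, and not more than 70 mm above its underside, for 1.5 s (value of joint lid above 0.14 m and horizontal distance between the grasp point and stone_drop below 0.014 m and z of the grasp point in the frame of stone_drop below 0.07 m), for 1.5 s.
At the end, for the whole second after the job is handed in: Tool point within 14 mm (from above) of the drop-shaped seat's centre and at most 65 mm above its floor, touching nothing; lid within 10 mm of its open stop; stones and mounts within 6 mm, other tools within 12 mm, of where they began (value of joint lid above 0.14 m and horizontal distance between the grasp point and seat_drop below 0.014 m and z of the grasp point in the frame of seat_drop below 0.065 m and distance of each of stone_drop, stone_oval, stone_round, stone_square, stone_pointed, mount_drop, mount_round, mount_square from where it was at the start of the episode below 0.006 m and distance of each of loupe, tweezers, pliers, ringclamp, caliper from where it was at the start of the episode below 0.012 m).
It fails at once if a stone or a mount is touched by the robot (contact force between any of the fingers, the arm and stone_drop above 0.2 N or contact force between any of the fingers, the arm and stone_oval above 0.2 N or contact force between any of the fingers, the arm and stone_round above 0.2 N or contact force between any of the fingers, the arm and stone_square above 0.2 N or contact force between any of the fingers, the arm and stone_pointed above 0.2 N or contact force between any of the fingers, the arm and mount_drop above 0.2 N or contact force between any of the fingers, the arm and mount_round above 0.2 N or contact force between any of the fingers, the arm and mount_square above 0.2 N).
It fails at once if a stone or a mount is lifted, carried or shifted by more than 6 mm (distance of any of stone_drop, stone_oval, stone_round, stone_square, stone_pointed, mount_drop, mount_round, mount_square from where it was at the start of the episode above 0.006 m).
It fails at once if another tool on the bench is shifted by more than 12 mm (distance of any of loupe, tweezers, pliers, ringclamp, caliper from where it was at the start of the episode above 0.012 m).
It also fails if it takes over 56 s, if anything falls off the work surface, if the arm or the gripper's body presses on something with over 40 N, if the wrist force passes 120 N, or if a joint passes its speed limit or range.

## Working session

There is one attempt and no reset: what is moved stays moved. The work goes in short steps, Python scripts to look and compute and a shell command to move; the robot and the scene stay as the last step left them, time stands still between calls to the robot, and variables do not carry over. Pictures are saved under pics/ and viewed, at most 10 in all, crops included, and the job is handed in when it is done.

```bash
mkdir -p pics; python3 - <<'E'
from station import manip, viewer
import cv2, numpy as np
s=manip.sense(); print({k:np.round(s[k],4).tolist() for k in ('t','tcp_pos','tool_rot','finger_gap')})
for n in ('scene','side','wrist'):
    cv2.imwrite(f'pics/{n}0.png',viewer.snapshot(n)); c=viewer.calibration(n); print(n,{k:np.round(v,4).tolist() if not isinstance(v,str) else v for k,v in c.items()})
E
```

```text
{'t': 0.0, 'tcp_pos': [0.1765, 0.5989, 0.249], 'tool_rot': [0.1429, 0.9897, -0.001, -0.0003], 'finger_gap': 0.9973}
scene {'fov_y': 48.0126, 'cx': 315.5675, 'cy': 246.3721, 'T': [[0.0896, -0.8065, 0.5844, 1.2379], [0.9959, 0.0674, -0.0598, -0.1409], [0.0089, 0.5874, 0.8093, 0.9551], [0.0, 0.0, 0.0, 1.0]]}
side {'fov_y': 51.0357, 'cx': 315.0951, 'cy': 241.4277, 'T': [[0.9959, 0.0787, -0.0439, 0.5659], [-0.0881, 0.7478, -0.6581, -0.6043], [-0.019, 0.6592, 0.7517, 0.6695], [0.0, 0.0, 0.0, 1.0]]}
wrist {'fov_y': 68.3463, 'cx': 313.687, 'cy': 240.1094, 'tool_from_camera': [[-0.0005, 0.9472, 0.3207, 0.0829], [1.0, 0.0005, 0.0002, -0.0003], [0.0, 0.3207, -0.9472, -0.1235], [0.0, 0.0, 0.0, 1.0]]}
```

View pics/scene0.png

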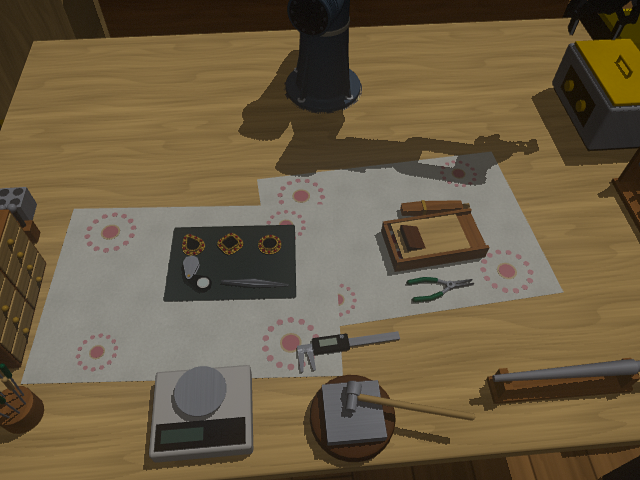

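View pics/side0.png

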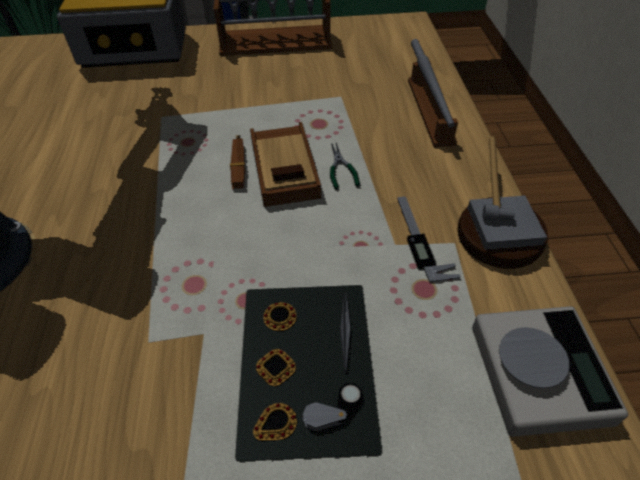

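The scene view shows the box at about (435,238) with the ledge near its −y end at (411,237), and the mounts at (193,243), (230,243) and (269,243). In the side view the mounts are at (280,317) round, (275,367) square and (275,422) drop-like. I'll enlarge them to check.

```bash
python3 - <<'E'
import cv2, numpy as np
a=cv2.imread('pics/scene0.png'); b=cv2.imread('pics/side0.png')
f=lambda im,x,y,w,h,k: cv2.convertScaleAbs(cv2.resize(im[y:y+h,x:x+w],None,fx=k,fy=k,interpolation=cv2.INTER_CUBIC),alpha=1.5)
cv2.imwrite('pics/crop1.png',np.vstack([np.hstack([f(a,370,195,130,75,3),f(b,220,110,130,100,3)[:225+75][:225]]) if 0 else np.hstack([f(a,370,190,130,100,3),f(b,220,112,130,100,3)]),np.hstack([f(a,170,225,130,90,3),f(b,220,290,130,90,3)])]))
cv2.imwrite('pics/crop2.png',f(b,235,290,90,160,3.7))
E
```

```text
(no output)
```

View pics/crop1.png

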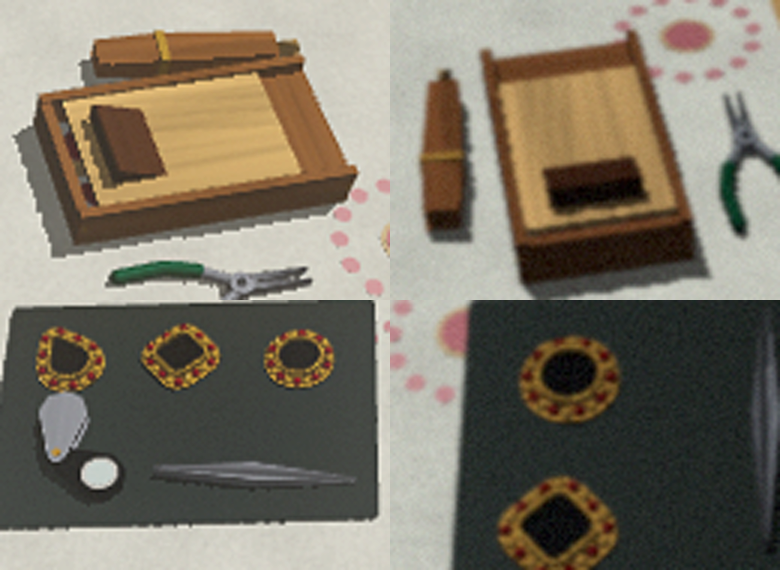

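View pics/crop2.png

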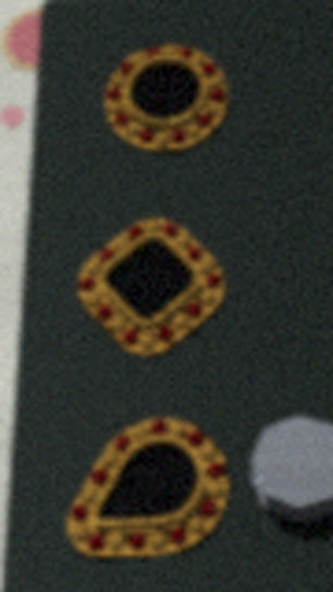

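The drop mount is the −y-most one, its point towards −x,−y (crop2: seat centre about (150,484)). The lid is slightly open. Next I fit the box pose and the seat from both cameras.

```bash
cat > h.py <<'E'
import numpy as np
from station import manip, viewer
from scipy.optimize import least_squares
from scipy.spatial.transform import Rotation as R
def cam(n):
    c=viewer.calibration(n); f=240/np.tan(np.radians(c['fov_y']/2))
    if 'T' in c: T=np.array(c['T'])
    else:
        s=manip.sense(); W=np.eye(4); W[:3,:3]=R.from_quat(s['tool_rot']).as_matrix(); W[:3,3]=s['tcp_pos']; T=W@np.array(c['tool_from_camera'])
    return f,c['cx'],c['cy'],T
def ray(C,uv,z):
    f,cx,cy,T=C; d=T[:3,:3]@np.array([(uv[0]-cx)/f,-(uv[1]-cy)/f,-1]); o=T[:3,3]
    return o+d*(z-o[2])/d[2]
def proj(C,P):
    f,cx,cy,T=C; p=(np.atleast_2d(P)-T[:3,3])@T[:3,:3]
    return np.c_[cx-f*p[:,0]/p[:,2], cy+f*p[:,1]/p[:,2]]
E
python3 - <<'E'
from h import *
S,D=cam('scene'),cam('side')
pts={'scene':[(382.7,221.3),(395.7,261.7),(489,246.7),(470.7,209.3)],'side':[(263.3,193),(320.7,189.7),(301.7,123),(251,128.7)]}
L=np.array([[-.056,-.081],[.056,-.081],[.056,.123],[-.056,.123]])
def W(p,l,z): 
    c,s=np.cos(p[2]),np.sin(p[2]); l=np.atleast_2d(l); return np.c_[l@np.array([[c,s],[-s,c]])+p[:2],np.full(len(l),z)]
Q={n:np.array([ray(C,u,.036) for u in pts[n]]) for n,C in(('scene',S),('side',D))}
for n in Q: 
    r=least_squares(lambda p:(W(p,L,.036)-Q[n]).ravel(),[.5,.3,0]); print(n,r.x.round(4),np.abs(r.fun).max().round(4))
r=least_squares(lambda p:np.r_[(W(p,L,.036)-Q['scene']).ravel(),(W(p,L,.036)-Q['side']).ravel()],[.5,.3,0]); p=r.x; print(p.round(4))
def toBox(P): c,s=np.cos(p[2]),np.sin(p[2]); d=P[:2]-p[:2]; return np.array([c*d[0]+s*d[1],-s*d[0]+c*d[1]]).round(4)
k=lambda x,y:(370+x/3,190+y/3)
print('lid edge',[toBox(ray(S,k(*u),.0325)) for u in((62,100),(92,205))])
print('ledge top',[toBox(ray(S,k(*u),.0465)) for u in((92,106),(118,183))])
print('ledge top side',[toBox(ray(D,(220+(x-390)/3,112+y/3),.0465)) for x,y in((545,170),(635,158))])
print('seat side',ray(D,(235+150/3.7,290+484/3.7),.0095), 'scene',ray(S,(170+70/3,225+(355-300)/3),.0095))
np.save('box.npy',p)
E
```

```text
scene [0.5653 0.1643 0.0973] 0.0038
side [0.5628 0.158  0.0851] 0.0066
[0.5641 0.1612 0.0912]
lid edge [array([-0.0464, -0.0606]), array([ 0.0475, -0.0643])]
ledge top [array([-0.0269, -0.0454]), array([ 0.0417, -0.0461])]
ledge top side [array([-0.0299, -0.0264]), array([ 0.0276, -0.0263])]
seat side [ 0.52402651 -0.33761946  0.0095    ] scene [ 0.52486186 -0.33478922  0.0095    ]
```

```bash
cat > go.py <<'E'
# prints slide (cm, tool axes) and turn about tool z to reach world target with tool y along yaw dir
import sys; from h import *
s=manip.sense(); M=R.from_quat(s['tool_rot']).as_matrix()
t=np.array(eval(sys.argv[1])); print('t',round(s['t'],2),'tcp',np.round(s['tcp_pos'],4),'gap',round(float(s['finger_gap']),3),'F',np.round(s['force'],1))
b=M.T@np.array([-np.sin(.0912),np.cos(.0912),0]); print('slide cm',(M.T@(t-s['tcp_pos'])*100).round(2),'turn to box',round(float(-np.arctan2(b[0],b[1])),3),'tool z',M[:,2].round(4))
E
python3 -m creep '[{"slide":[-2.6,-1.9,0.45],"angular":[0,0,0],"claw":-1},{"slide":[-2.6,-1.9,0.45],"angular":[0,0,0],"claw":-1},{"slide":[-2.6,-1.9,0.45],"angular":[0,0,0],"claw":-1},{"slide":[-2.6,-1.9,0.45],"angular":[0,0,0],"claw":-1},{"slide":[-2.6,-1.9,0.45],"angular":[0,0,0],"claw":-1},{"slide":[-2.6,-1.9,0.45],"angular":[0,0,0],"claw":-1},{"slide":[-2.6,-1.9,0.45],"angular":[0,0,0],"claw":-1},{"slide":[-2.6,-1.9,0.45],"angular":[0,0,0],"claw":-1},{"slide":[-2.6,-1.9,0.45],"angular":[0,0,0],"claw":-1},{"slide":[-2.6,-1.9,0.45],"angular":[0,0,0],"claw":-1}]' 20
python3 -m creep '[{"slide":[-2.6,-1.9,0.45],"angular":[0,0,0],"claw":-1},{"slide":[-2.6,-1.9,0.45],"angular":[0,0,0],"claw":-1},{"slide":[-2.6,-1.9,0.45],"angular":[0,0,0],"claw":-1},{"slide":[-2.6,-1.9,0.45],"angular":[0,0,0],"claw":-1},{"slide":[-2.6,-1.9,0.45],"angular":[0,0,0],"claw":-1},{"slide":[-2.6,-1.9,0.45],"angular":[0,0,0],"claw":-1},{"slide":[-2.6,-1.9,0.45],"angular":[0,0,0],"claw":-1},{"slide":[-2.6,-1.9,0.45],"angular":[0,0,0],"claw":-1},{"slide":[-2.6,-1.9,0.45],"angular":[0,0,0],"claw":-1},{"slide":[-2.6,-1.9,0.45],"angular":[0,0,0],"claw":-1}]'
python3 go.py '[.571,.081,.16]'
```

```text
t: 0.98
tcp_pos: [0.373, 0.3423, 0.2047]
tool_rot: [0.143, 0.99, -0.0, -0.0]
force: [0.4, 1.2, 0.2]
finger_gap: 0.0
gripper_force: 0.0
t: 1.82
tcp_pos: [0.5687, 0.0864, 0.1595]
tool_rot: [0.143, 0.99, 0.0, -0.0]
force: [0.2, 0.9, -0.5]
finger_gap: 0.003
gripper_force: 0.0
t 1.82 tcp [0.5687 0.0864 0.1595] gap 0.003 F [ 0.2  0.9 -0.5]
slide cm [-0.38 -0.45 -0.05] turn to box -0.378 tool z [-5.e-04  1.e-04 -1.e+00]
```

Turn to the box's axes, then look with the wrist camera.

```bash
python3 -m creep '[{"slide":[-0.1,-0.1,0],"angular":[0,0,-0.095],"claw":-1},{"slide":[-0.1,-0.1,0],"angular":[0,0,-0.095],"claw":-1},{"slide":[-0.1,-0.1,0],"angular":[0,0,-0.095],"claw":-1},{"slide":[-0.1,-0.1,0],"angular":[0,0,-0.093],"claw":-1},{"slide":[0,0,0],"angular":[0,0,0],"claw":-1},{"slide":[0,0,0],"angular":[0,0,0],"claw":-1}]'
python3 - <<'E'
from h import *; import cv2
C=cam('wrist'); im=viewer.snapshot('wrist'); np.save('C1.npy',np.array(C,dtype=object),allow_pickle=True)
cv2.imwrite('pics/w1.png',im)
E
python3 go.py '[.571,.081,.0585]'
```

```text
t: 2.32
tcp_pos: [0.5713, 0.0833, 0.1598]
tool_rot: [-0.044, 0.999, 0.0, -0.0]
force: [-0.1, 0.4, 0.9]
finger_gap: -0.0
gripper_force: 0.0
t 2.37 tcp [0.5712 0.0834 0.1598] gap 0.001 F [-0.5 -0.3  0.6]
slide cm [ 0.04 -0.24 10.13] turn to box -0.002 tool z [-5.e-04  0.e+00 -1.e+00]
```

View pics/w1.png

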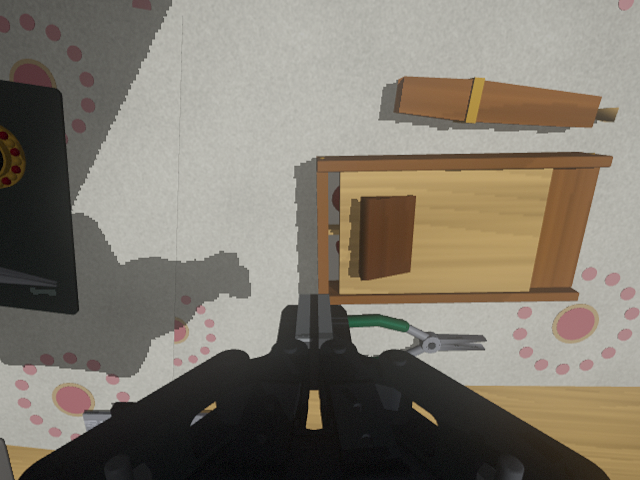

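The wrist view shows the box's rim corners at (317,157), (612,156) and (578,300), the ledge's face line at u≈361 (v 198–279), the lid's −y edge at u≈340, and open ground at the fingertips (315,300).

```bash
python3 - <<'E'
from h import *
C=np.load('C1.npy',allow_pickle=True); p0=np.load('box.npy')
L=np.array([[-.056,-.081],[-.056,.123],[.056,.123]])
Q=np.array([ray(C,u,.036)[:2] for u in((317,157),(612,156),(578,300))])
def W(p,l): c,s=np.cos(p[2]),np.sin(p[2]); return np.atleast_2d(l)@np.array([[c,s],[-s,c]])+p[:2]
r=least_squares(lambda p:(W(p,L)-Q).ravel(),p0); p=r.x; print(p.round(4),r.fun.round(4)); np.save('box.npy',p)
def toBox(P): c,s=np.cos(p[2]),np.sin(p[2]); d=np.array(P)[:2]-p[:2]; return np.array([c*d[0]+s*d[1],-s*d[0]+c*d[1]]).round(4)
for u in((362,198),(361,279)): print('ledge top',toBox(ray(C,u,.0465)))
for u in((340,171),(340,294)): print('lid edge',toBox(ray(C,u,.0325)))
print('tcp',toBox(manip.sense()['tcp_pos']))
E
```

```text
[0.5601 0.1654 0.0982] [ 0.0004 -0.0009 -0.0012  0.0014  0.0008 -0.0005]
ledge top [-0.0297 -0.0498]
ledge top [ 0.0306 -0.0485]
lid edge [-0.0462 -0.064 ]
lid edge [ 0.05   -0.0626]
tcp [ 0.003  -0.0827]
```

```bash
python3 -m creep '[{"slide":[0,0,2.5],"angular":[0,0,0],"claw":-1},{"slide":[0,0,2.5],"angular":[0,0,0],"claw":-1},{"slide":[0,0,2.5],"angular":[0,0,0],"claw":-1},{"slide":[0,0,1.6],"angular":[0,0,0],"claw":-1},{"slide":[0,0,1.0],"angular":[0,0,0],"claw":-1},{"slide":[0,0,0],"angular":[0,0,0],"claw":-1},{"slide":[0,0,0],"angular":[0,0,0],"claw":-1}]'
python3 -m creep '[{"slide":[0,0.4,0],"angular":[0,0,-0.007],"claw":-1},{"slide":[0,0.4,0],"angular":[0,0,0],"claw":-1},{"slide":[0,0.4,0],"angular":[0,0,0],"claw":-1},{"slide":[0,0.4,0],"angular":[0,0,0],"claw":-1},{"slide":[0,0.4,0],"angular":[0,0,0],"claw":-1},{"slide":[0,0.4,0],"angular":[0,0,0],"claw":-1},{"slide":[0,0.4,0],"angular":[0,0,0],"claw":-1}]'
```

```text
t: 2.95
tcp_pos: [0.5714, 0.0835, 0.0589]
tool_rot: [-0.045, 0.999, 0.0, -0.0]
force: [-0.4, 0.0, -0.5]
finger_gap: -0.002
gripper_force: 0.0
t: 3.53
tcp_pos: [0.5687, 0.1117, 0.0592]
tool_rot: [-0.049, 0.999, -0.0, 0.0]
force: [-0.3, -1.7, 1.4]
finger_gap: -0.001
gripper_force: 0.8
```

```bash
python3 -m creep '[{"slide":[0,1.1,0],"angular":[0,0,0],"claw":-1},{"slide":[0,1.1,0],"angular":[0,0,0],"claw":-1},{"slide":[0,1.1,0],"angular":[0,0,0],"claw":-1},{"slide":[0,1.1,0],"angular":[0,0,0],"claw":-1},{"slide":[0,1.1,0],"angular":[0,0,0],"claw":-1},{"slide":[0,1.1,0],"angular":[0,0,0],"claw":-1},{"slide":[0,1.1,0],"angular":[0,0,0],"claw":-1},{"slide":[0,1.1,0],"angular":[0,0,0],"claw":-1},{"slide":[0,1.1,0],"angular":[0,0,0],"claw":-1},{"slide":[0,1.1,0],"angular":[0,0,0],"claw":-1}]'
python3 -m creep '[{"slide":[0,0.4,0],"angular":[0,0,0],"claw":-1},{"slide":[0,0.4,0],"angular":[0,0,0],"claw":-1},{"slide":[0,0.4,0],"angular":[0,0,0],"claw":-1},{"slide":[0,0.3,0],"angular":[0,0,0],"claw":-1},{"slide":[0,0,0],"angular":[0,0,0],"claw":-1}]'
```

```text
t: 4.37
tcp_pos: [0.5574, 0.2218, 0.0589]
tool_rot: [-0.049, 0.999, -0.0, -0.0]
force: [-1.1, -1.5, 0.3]
finger_gap: -0.001
gripper_force: 1.0
t: 4.78
tcp_pos: [0.5564, 0.2362, 0.0589]
tool_rot: [-0.049, 0.999, 0.0, 0.0]
force: [-0.5, -0.8, 0.0]
finger_gap: -0.007
gripper_force: 0.0
```

```bash
python3 -m creep '[{"slide":[0,0.3,0],"angular":[0,0,0],"claw":-1},{"slide":[0,0.3,0],"angular":[0,0,0],"claw":-1},{"slide":[0,0,0],"angular":[0,0,0],"claw":-1}]'
python3 -m creep '[{"slide":[0,0.2,0],"angular":[0,0,0],"claw":-1},{"slide":[0,0.2,0],"angular":[0,0,0],"claw":-1},{"slide":[0,0,0],"angular":[0,0,0],"claw":-1}]'
```

```text
t: 5.03
tcp_pos: [0.556, 0.2419, 0.059]
tool_rot: [-0.049, 0.999, 0.0, 0.0]
force: [0.4, -1.7, 0.0]
finger_gap: 0.003
gripper_force: 0.1
t: 5.28
tcp_pos: [0.5556, 0.2459, 0.059]
tool_rot: [-0.049, 0.999, 0.0, 0.0]
force: [0.4, -0.9, -0.5]
finger_gap: 0.001
gripper_force: 0.3
```

```bash
python3 -m creep '[{"slide":[0,0.2,0],"angular":[0,0,0],"claw":-1},{"slide":[0,0.2,0],"angular":[0,0,0],"claw":-1},{"slide":[0,0,0],"angular":[0,0,0],"claw":-1}]'
python3 -m creep '[{"slide":[0,0.1,0],"angular":[0,0,0],"claw":-1},{"slide":[0,0.1,0],"angular":[0,0,0],"claw":-1},{"slide":[0,0,0],"angular":[0,0,0],"claw":-1}]'
```

```text
t: 5.53
tcp_pos: [0.5552, 0.25, 0.0591]
tool_rot: [-0.049, 0.999, 0.0, 0.0]
force: [-0.3, -0.3, 0.4]
finger_gap: -0.0
gripper_force: 0.3
t: 5.78
tcp_pos: [0.555, 0.2516, 0.0591]
tool_rot: [-0.049, 0.999, -0.0, 0.0]
force: [0.3, -0.9, -0.6]
finger_gap: -0.003
gripper_force: 0.7
```

```bash
python3 - <<'E'
from h import *; import cv2
C=cam('wrist'); im=viewer.snapshot('wrist'); np.save('C2.npy',np.array(C,dtype=object),allow_pickle=True)
b=viewer.snapshot('side'); cv2.imwrite('pics/w2raw.png',im); cv2.imwrite('pics/side2.png',b)
k=cv2.convertScaleAbs(cv2.resize(b[100:220,220:350],None,fx=4,fy=4,interpolation=cv2.INTER_CUBIC)[:480],alpha=1.4)
cv2.imwrite('pics/w2.png',np.hstack([im[:,180:460],k]))
p=np.load('box.npy'); d=np.array(manip.sense()['tcp_pos'])[:2]-p[:2]; c,s=np.cos(p[2]),np.sin(p[2]); print(c*d[0]+s*d[1],-s*d[0]+c*d[1])
E
```

```text
0.003335781169651296 0.08634169594607699
```

View pics/w2.png

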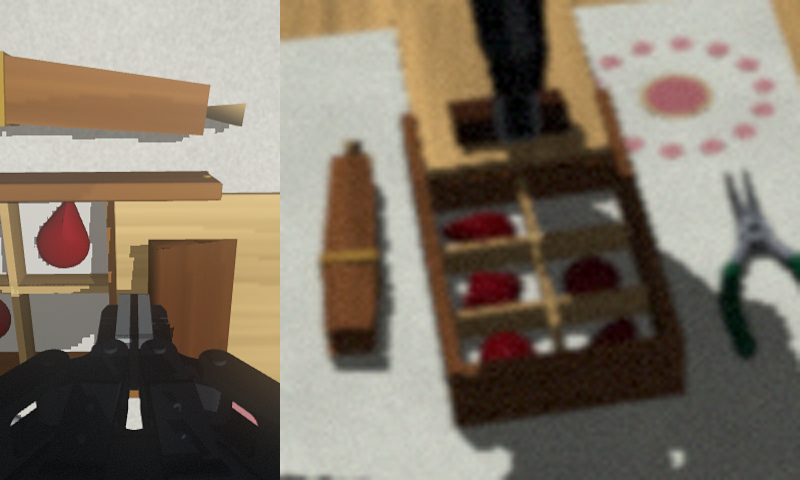

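The wrist view shows the drop-shaped stone in the (−25,+49) cell: point at about (248,200), round end (244,268). The ledge's face line is at u≈329 (v 241) and the lid edge at u≈296.

```bash
python3 - <<'E'
from h import *
C=np.load('C2.npy',allow_pickle=True); p=np.load('box.npy'); c,s=np.cos(p[2]),np.sin(p[2])
def toBox(P): d=np.array(P)[:2]-p[:2]; return np.array([c*d[0]+s*d[1],-s*d[0]+c*d[1]]).round(4)
print('ledge',toBox(ray(C,(329,241),.0465)),'lid edge',toBox(ray(C,(296,275),.0325)), 'rim end corner',toBox(ray(C,(401,175),.036)))
a,b=ray(C,(248,201),.0075),ray(C,(244,268),.0095); print('stone',a,b,np.linalg.norm(a-b),(a+b)/2,toBox((a+b)/2))
l=np.array([-.025,.049]); print('cell centre',p[:2]+[c*l[0]-s*l[1],s*l[0]+c*l[1]])
E
```

```text
ledge [-0.0332  0.0924] lid edge [-0.0118  0.078 ] rim end corner [-0.0584  0.1221]
stone [0.51389534 0.21417609 0.0075    ] [0.54986979 0.21378625 0.0095    ] 0.03603211332378237 [0.53188256 0.21398117 0.0085    ] [-0.0233  0.0511]
cell centre [0.53043592 0.21171489]
```

```bash
python3 -m creep '[{"slide":[0,0.1,0],"angular":[0,0,0],"claw":-1},{"slide":[0,0.1,0],"angular":[0,0,0],"claw":-1},{"slide":[0,0,0],"angular":[0,0,0],"claw":-1}]'
python3 -m creep '[{"slide":[0,0.1,0],"angular":[0,0,0],"claw":-1},{"slide":[0,0.1,0],"angular":[0,0,0],"claw":-1},{"slide":[0,0,0],"angular":[0,0,0],"claw":-1}]'
```

```text
t: 6.13
tcp_pos: [0.555, 0.2519, 0.059]
tool_rot: [-0.05, 0.999, -0.001, -0.0]
force: [2.0, -7.3, 0.3]
finger_gap: 0.001
gripper_force: 3.7
t: 6.38
tcp_pos: [0.5549, 0.2522, 0.059]
tool_rot: [-0.05, 0.999, -0.003, -0.0]
force: [2.4, -13.0, 0.1]
finger_gap: -0.0
gripper_force: 6.5
```

The lid is at its stop: the force rises and the tool no longer moves. Back off, rise, and aim at the stone.

```bash
python3 -m creep '[{"slide":[0,-0.4,0],"angular":[0,0,0],"claw":-1},{"slide":[0,-0.8,0],"angular":[0,0,0],"claw":-1},{"slide":[0,0,-2.5],"angular":[0,0,0],"claw":-1},{"slide":[1,-1.5,-1],"angular":[0,0,0],"claw":-1},{"slide":[1,-1.0,0],"angular":[0,0,0],"claw":-1},{"slide":[0,0,0],"angular":[0,0,0],"claw":-1},{"slide":[0,0,0],"angular":[0,0,0],"claw":-1}]'; python3 go.py '[.532,.2135,.0585]'
python3 - <<'E'
from h import *; import cv2
C=cam('wrist'); np.save('C3.npy',np.array(C,dtype=object),allow_pickle=True); im=viewer.snapshot('wrist'); cv2.imwrite('pics/w3.png',im)
E
```

```text
t: 6.97
tcp_pos: [0.5379, 0.2167, 0.0942]
tool_rot: [-0.048, 0.999, 0.0, -0.0]
force: [0.2, 0.1, 0.1]
finger_gap: -0.002
gripper_force: 0.0
t 6.97 tcp [0.5379 0.2167 0.0942] gap -0.002 F [0.2 0.1 0.1]
slide cm [ 0.62 -0.27  3.57] turn to box 0.006 tool z [-2.e-04  7.e-04 -1.e+00]
```

View pics/w3.png

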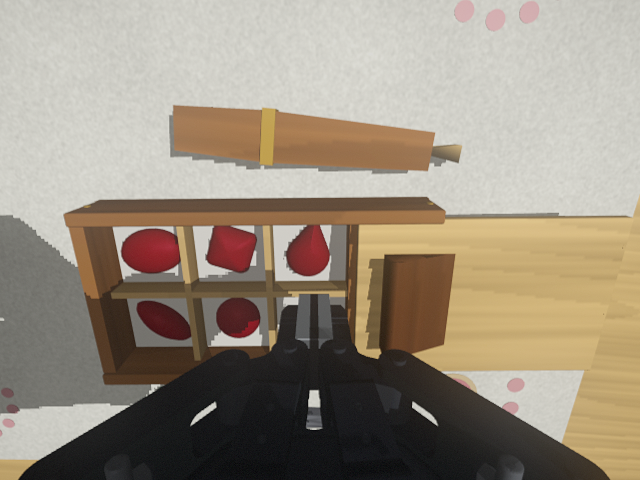

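The view confirms the drop-shaped stone with its round end at (308,277) and its point at about (315,221). The lid is open.

```bash
python3 - <<'E'
from h import *
C=np.load('C3.npy',allow_pickle=True)
a,b=ray(C,(315,221),.008),ray(C,(308,277),.0085); u=(a-b)/np.linalg.norm(a-b); print(a,b,np.linalg.norm(a-b),b+.02*u)
E
python3 -m creep '[{"slide":[0.2,-0.1,1],"angular":[0,0,0],"claw":-1},{"slide":[0.2,-0.1,1],"angular":[0,0,0],"claw":-1},{"slide":[0.2,-0.1,1],"angular":[0,0,0],"claw":-1},{"slide":[0,0,0.5],"angular":[0,0,0],"claw":-1},{"slide":[0,0,0],"angular":[0,0,0],"claw":-1}]'
```

```text
[0.51355414 0.21507543 0.008     ] [0.55126789 0.21421316 0.0085    ] 0.03772691626667512 [0.53127487 0.21467027 0.00823494]
t: 7.43
tcp_pos: [0.5309, 0.213, 0.0566]
tool_rot: [-0.049, 0.999, -0.0, -0.002]
force: [-0.2, -0.4, 0.0]
finger_gap: 0.002
gripper_force: 0.0
```

```bash
Z='hold'
python3 -m creep '[{"slide":[0,0.1,0],"angular":[0,0,0],"claw":-1},{"slide":[0,0,0],"angular":[0,0,0],"claw":-1},{"slide":[0,0,0],"angular":[0,0,0],"claw":-1},{"slide":[0,0,0],"angular":[0,0,0],"claw":-1},{"slide":[0,0,0],"angular":[0,0,0],"claw":-1},{"slide":[0,0,0],"angular":[0,0,0],"claw":-1},{"slide":[0,0,0],"angular":[0,0,0],"claw":-1},{"slide":[0,0,0],"angular":[0,0,0],"claw":-1},{"slide":[0,0,0],"angular":[0,0,0],"claw":-1},{"slide":[0,0,0],"angular":[0,0,0],"claw":-1}]'
python3 -m creep '[{"slide":[0,0,0],"angular":[0,0,0],"claw":-1},{"slide":[0,0,0],"angular":[0,0,0],"claw":-1},{"slide":[0,0,0],"angular":[0,0,0],"claw":-1},{"slide":[0,0,0],"angular":[0,0,0],"claw":-1},{"slide":[0,0,0],"angular":[0,0,0],"claw":-1},{"slide":[0,0,0],"angular":[0,0,0],"claw":-1},{"slide":[0,0,0],"angular":[0,0,0],"claw":-1},{"slide":[0,0,0],"angular":[0,0,0],"claw":-1},{"slide":[0,0,0],"angular":[0,0,0],"claw":-1},{"slide":[0,0,0],"angular":[0,0,0],"claw":-1}]' >/dev/null
python3 -m creep '[{"slide":[0,0,0],"angular":[0,0,0],"claw":-1},{"slide":[0,0,0],"angular":[0,0,0],"claw":-1},{"slide":[0,0,0],"angular":[0,0,0],"claw":-1},{"slide":[0,0,0],"angular":[0,0,0],"claw":-1},{"slide":[0,0,0],"angular":[0,0,0],"claw":-1},{"slide":[0,0,0],"angular":[0,0,0],"claw":-1},{"slide":[0,0,0],"angular":[0,0,0],"claw":-1}]'
python3 -m creep '[{"slide":[0,0,-3],"angular":[0,0,0],"claw":-1},{"slide":[0,0,-3],"angular":[0,0,0],"claw":-1},{"slide":[0,0,-2],"angular":[0,0,0],"claw":-1},{"slide":[0,0,0],"angular":[0,0,0],"claw":-1}]'; python3 go.py '[.524,-.336,.14]'
```

```text
t: 8.27
tcp_pos: [0.5324, 0.2142, 0.059]
tool_rot: [-0.049, 0.999, -0.0, 0.0]
force: [0.0, 0.4, -0.2]
finger_gap: -0.002
gripper_force: 0.0
t: 9.68
tcp_pos: [0.5324, 0.2142, 0.059]
tool_rot: [-0.049, 0.999, -0.0, 0.0]
force: [-0.0, 0.2, -0.5]
finger_gap: 0.001
gripper_force: 0.0
t: 10.02
tcp_pos: [0.5352, 0.2148, 0.1433]
tool_rot: [-0.049, 0.999, 0.001, 0.004]
force: [0.4, -0.2, 0.3]
finger_gap: -0.0
gripper_force: 0.0
t 10.02 tcp [0.5352 0.2148 0.1433] gap -0.0 F [ 0.4 -0.2  0.3]
slide cm [  6.53 -54.71   0.22] turn to box 0.007 tool z [ 0.0087  0.0017 -1.    ]
```

```bash
python3 -m creep '[{"slide":[0.1,-2.7,0],"angular":[0,0,0],"claw":-1},{"slide":[0.1,-2.7,0],"angular":[0,0,0],"claw":-1},{"slide":[0.1,-2.7,0],"angular":[0,0,0],"claw":-1},{"slide":[0.1,-2.7,0],"angular":[0,0,0],"claw":-1},{"slide":[0.1,-2.7,0],"angular":[0,0,0],"claw":-1},{"slide":[0.1,-2.7,0],"angular":[0,0,0],"claw":-1},{"slide":[0.1,-2.7,0],"angular":[0,0,0],"claw":-1},{"slide":[0.1,-2.7,0],"angular":[0,0,0],"claw":-1},{"slide":[0.1,-2.7,0],"angular":[0,0,0],"claw":-1},{"slide":[0.1,-2.7,0],"angular":[0,0,0],"claw":-1}]' >/dev/null
python3 -m creep '[{"slide":[0.1,-2.7,0],"angular":[0,0,0],"claw":-1},{"slide":[0.1,-2.7,0],"angular":[0,0,0],"claw":-1},{"slide":[0.1,-2.7,0],"angular":[0,0,0],"claw":-1},{"slide":[0.1,-2.7,0],"angular":[0,0,0],"claw":-1},{"slide":[0.1,-2.7,0],"angular":[0,0,0],"claw":-1},{"slide":[0.1,-2.7,0],"angular":[0,0,0],"claw":-1},{"slide":[0.1,-2.7,0],"angular":[0,0,0],"claw":-1},{"slide":[0.1,-2.7,0],"angular":[0,0,0],"claw":-1},{"slide":[0.1,-2.7,0],"angular":[0,0,0],"claw":-1},{"slide":[0.1,-2.7,0],"angular":[0,0,0],"claw":-1}]' >/dev/null
python3 -m creep '[{"slide":[0,0,0],"angular":[0,0,0],"claw":-1},{"slide":[0,0,0],"angular":[0,0,0],"claw":-1},{"slide":[0,0,0],"angular":[0,0,0],"claw":-1}]' >/dev/null
python3 go.py '[.524,-.336,.05]'
python3 - <<'E'
from h import *; import cv2
C=cam('wrist'); np.save('C4.npy',np.array(C,dtype=object),allow_pickle=True); im=viewer.snapshot('wrist'); cv2.imwrite('pics/w4.png',im)
print(proj(C,[[.524,-.336,.0095]]))
E
```

```text
t 11.93 tcp [ 0.5646 -0.3243  0.138 ] gap -0.003 F [-0.   0.2 -0.4]
slide cm [ 4.14 -0.79  8.8 ] turn to box 0.007 tool z [-0.0018  0.002  -1.    ]
[[302.71760232 182.07027078]]
```

View pics/w4.png

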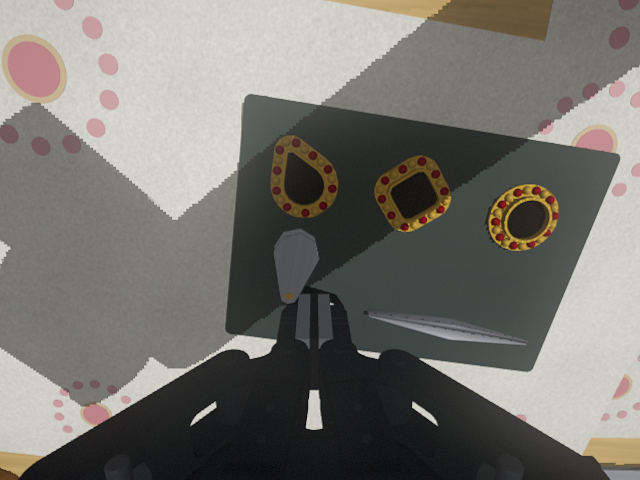

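The drop mount's seat runs from its point at (288,151) to its round end at (314,206), so its centre is about (301,179), agreeing with the earlier estimate.

```bash
python3 - <<'E'
from h import *
C=np.load('C4.npy',allow_pickle=True); print(ray(C,(301,178.5),.0115))
E
python3 -m creep '[{"slide":[1.4,-0.3,0],"angular":[0,0,0],"claw":-1},{"slide":[1.4,-0.3,0],"angular":[0,0,0],"claw":-1},{"slide":[1.3,-0.2,0],"angular":[0,0,0],"claw":-1},{"slide":[0,0,2],"angular":[0,0,0],"claw":-1},{"slide":[0,0,2],"angular":[0,0,0],"claw":-1},{"slide":[0,0,2],"angular":[0,0,0],"claw":-1},{"slide":[0,0,0],"angular":[0,0,0],"claw":-1},{"slide":[0,0,0],"angular":[0,0,0],"claw":-1},{"slide":[0,0,0],"angular":[0,0,0],"claw":-1}]'; python3 go.py '[.523,-.336,.051]'
```

```text
[ 0.52127876 -0.33739882  0.0115    ]
t: 12.73
tcp_pos: [0.5258, -0.337, 0.0798]
tool_rot: [-0.049, 0.999, -0.0, 0.0]
force: [0.6, -0.2, -0.1]
finger_gap: -0.004
gripper_force: 0.0
t 12.73 tcp [ 0.5258 -0.337   0.0798] gap -0.004 F [ 0.6 -0.2 -0.1]
slide cm [0.27 0.13 2.88] turn to box 0.008 tool z [ 7.e-04 -6.e-04 -1.e+00]
```

Lower to about 2 cm above the collar and hold for two seconds.

```bash
python3 -m creep '[{"slide":[0.3,0,0.8],"angular":[0,0,0],"claw":-1},{"slide":[0,0,0.8],"angular":[0,0,0],"claw":-1},{"slide":[0,0,0.8],"angular":[0,0,0],"claw":-1},{"slide":[0,0,0.4],"angular":[0,0,0],"claw":-1},{"slide":[0,0,0],"angular":[0,0,0],"claw":-1},{"slide":[0,0,0],"angular":[0,0,0],"claw":-1},{"slide":[0,0,0],"angular":[0,0,0],"claw":-1},{"slide":[0,0,0],"angular":[0,0,0],"claw":-1},{"slide":[0,0,0],"angular":[0,0,0],"claw":-1},{"slide":[0,0,0],"angular":[0,0,0],"claw":-1}]'
python3 -m creep '[{"slide":[0,0,0],"angular":[0,0,0],"claw":-1},{"slide":[0,0,0],"angular":[0,0,0],"claw":-1},{"slide":[0,0,0],"angular":[0,0,0],"claw":-1},{"slide":[0,0,0],"angular":[0,0,0],"claw":-1},{"slide":[0,0,0],"angular":[0,0,0],"claw":-1},{"slide":[0,0,0],"angular":[0,0,0],"claw":-1},{"slide":[0,0,0],"angular":[0,0,0],"claw":-1},{"slide":[0,0,0],"angular":[0,0,0],"claw":-1},{"slide":[0,0,0],"angular":[0,0,0],"claw":-1},{"slide":[0,0,0],"angular":[0,0,0],"claw":-1}]' >/dev/null
python3 -m creep '[{"slide":[0,0,0],"angular":[0,0,0],"claw":-1},{"slide":[0,0,0],"angular":[0,0,0],"claw":-1},{"slide":[0,0,0],"angular":[0,0,0],"claw":-1},{"slide":[0,0,0],"angular":[0,0,0],"claw":-1},{"slide":[0,0,0],"angular":[0,0,0],"claw":-1},{"slide":[0,0,0],"angular":[0,0,0],"claw":-1},{"slide":[0,0,0],"angular":[0,0,0],"claw":-1},{"slide":[0,0,0],"angular":[0,0,0],"claw":-1},{"slide":[0,0,0],"angular":[0,0,0],"claw":-1},{"slide":[0,0,0],"angular":[0,0,0],"claw":-1}]'
python3 -c "
from station import ticket; print(ticket.sign_off())"
```

```text
t: 13.57
tcp_pos: [0.5226, -0.3376, 0.0513]
tool_rot: [-0.049, 0.999, -0.0, 0.0]
force: [0.7, -1.0, 0.6]
finger_gap: -0.004
gripper_force: 0.0
t: 15.23
tcp_pos: [0.5225, -0.3374, 0.051]
tool_rot: [-0.049, 0.999, -0.0, 0.0]
force: [0.1, -0.1, -0.3]
finger_gap: 0.001
gripper_force: 0.0
the job is handed in; nothing more can be done
None
```

The job is handed in, with no verdict shown: the lid was pushed to its stop, the fingertips held about 2 cm over the drop-shaped stone for just over 2 s, and the arm finished pointing about 2 cm above the drop-shaped seat's collar, with no sign of touching a stone or mount.

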